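Stand the reagent bottles in their drip trays

ROBOT

A 6-joint arm with a two-finger parallel gripper is mounted at the origin on a cart in front of the work surface, level with it; the furniture and walls round the work are solid. World frame = base frame: x ahead of the robot, y to its left, z up, the work surface at z = 0. Lengths are in m, angles in rad, forces in N, time in s.
With the tool pointing down it reaches from about 0.3 to 0.875 m from the base axis. Payload 6.4 kg.
Tool frame: the origin (TCP) lies on the mounting face of the last link; the fingertips stand 166 mm ahead of it and the grasp point (between the pads) lies 147 mm ahead of it; z points along the fingers, y is the line along which they close (so a half turn about z gives the same grasp; the last joint's range is limited). The gripper opens to 88 mm and grips with 3 to 60 N. Pads are 18 mm wide; open, the fingers measure 123 mm over their backs; the gripper's body (75 mm by 187 mm) begins 45 mm behind the grasp point.
Start: joints at [0.903, 0.181, 1.607, -0, 1.354, -0.206], TCP at [0.256, 0.515, 0.405] pointing down, gripper open.
Joint ranges: [-2.99, 2.99], [-0.89, 2.07], [0.3, 2.58], [-1.14, 4.28], [0, 2.63], [-3.12, 3.12]. Speed limits (rad/s): [2.57, 2.57, 3.01, 3.14, 3.14, 3.14].

INTERFACE

Orientations are given as a 3x3 rotation matrix whose columns are the frame's x, y, z axes.
In Python, from rig import ctrl gives the robot as it stands.
- The arm moves only by the tool apply_moves, never from a script. Its argument "motion" is a list of rows, each a list of 6 numbers: the shift along the tool's x, y, z each as a share of 40 mm, from -1 to 1, then the turn, a rotation vector about the tool's x, y, z each as a share of 0.12 rad, from -1 to 1. A call has 1 to 12 rows; each row shifts and turns the commanded pose from where the row before left it, along the tool's axes as they then stand; what a row does not reach is not made up. A row lasts 1/12 s, in which the tool goes at most 41.7 mm and 7.16 degrees, less where a joint would pass 70% of its speed; a pose out of reach is approached as far as the arm can. A call with a number of a shift or a turn outside -1 to 1 is refused whole. A call with a gripper value outside its range is refused whole. "grip" is the closure, from 0 (fully open) to 1 (shut), set as the call begins (left out, the last holds). The fingers move at their own pace and stop on an object; the grip force is fixed at half the most. Time passes only in rows, so rows that do not move let the fingers close. It gives the time, the measured TCP pose, the force, the opening and the grip force at its end, in the units of the state.
- ctrl.sense(): the state, without advancing time (a new reading comes with each control period).
- ctrl.camera(name): name is "side" or "top"; returns a dict with "img" (420x560x3 uint8, blue, green, red), "mtx" (3x3 intrinsics, pixels), "origin" and "attitude" of the camera in the world. Camera axes: x right, y up, looking along -z (the intrinsics and any distortion apply to the point x, -y, -z); pixel columns grow to the right and rows downward; lengths in m; the calibration is good to about 2 mm. A picture is of the moment at which its call begins. There is no depth.
- ctrl.job_done(): hands the job in; it is judged then, once.
The state is a dict: "time_s": time; "qpos": joint angles; "qvel": joint speeds; "tau": joint torques, N m; "eef_pos": TCP position; "orientation": TCP orientation; "ft_force": force on the tool from outside, world axes, zero at the start; "moment": the same for the moment, N m; "opening": finger opening in m; "finger_force": force on a finger pad.
Only numpy, scipy, OpenCV 4.12 (cv2) and the standard library are available. Lean on these libraries where they do the work, as an engineer would, in place of code of your own. Each camera call takes 0.05 s, during which the arm holds its last target. There are 200 camera calls.

TASK

Put each of the four screw-cap reagent bottles that stand about on the open part of the bench (not those lined up at the back by the wall) into the round drip tray of its size: the two tall brown bottles into the two large trays (either way round), the medium bottle into the medium tray and the small bottle into the small tray, each standing upright and flat on the tray's floor. Keep the bottles upright, set them down gently without dropping them, and leave the conical flask and the beaker that stand among them in their places.

Things in the scene. Friction and masses are not known exactly. Their poses are not given: they have to be found in the camera images.
- bottle_tall_a: brown screw-cap reagent bottle with black cap, one of two equal ones, the tallest of the four; 150 mm tall. Round body 66 mm across, shoulder, then a cap 40 mm across from 125 mm to 150 mm height. About 0.4 kg. Starts upright on the open part of the bench (not one of the similar bottles lined up at the back by the wall). Origin: centre of the underside, z up; round, so yaw means nothing
- bottle_tall_b: brown screw-cap reagent bottle with black cap, one of two equal ones, the tallest of the four; 150 mm tall. Round body 66 mm across, shoulder, then a cap 40 mm across from 125 mm to 150 mm height. About 0.4 kg. Starts upright on the open part of the bench (not one of the similar bottles lined up at the back by the wall). Origin: centre of the underside, z up; round, so yaw means nothing
- bottle_medium: white screw-cap reagent bottle with blue cap; 118 mm tall. Round body 58 mm across, shoulder, then a cap 36 mm across from 100 mm to 118 mm height. About 0.25 kg. Starts upright on the open part of the bench (not one of the similar bottles lined up at the back by the wall). Origin: centre of the underside, z up
- bottle_small: blue screw-cap reagent bottle with white cap, the smallest bottle; 105 mm tall. Round body 50 mm across, shoulder, then a cap 32 mm across from 89 mm to 105 mm height. About 0.16 kg. Starts upright on the open part of the bench (not one of the similar bottles lined up at the back by the wall). Origin: centre of the underside, z up
- tray_large_a: large round shallow white drip tray, fixed to the bench, one of two equal ones. Outside 108 mm across, inside 96 mm across, floor 4 mm thick, rim 15 mm above the bench. Origin: centre of the underside, on the bench; z up
- tray_large_b: large round shallow white drip tray, fixed to the bench, one of two equal ones. Outside 108 mm across, inside 96 mm across, floor 4 mm thick, rim 15 mm above the bench. Origin: centre of the underside, on the bench; z up
- tray_medium: medium round shallow white drip tray, fixed to the bench. Outside 94 mm across, inside 82 mm across, floor 4 mm thick, rim 15 mm above the bench. Origin: centre of the underside, on the bench; z up
- tray_small: small round shallow white drip tray, fixed to the bench. Outside 80 mm across, inside 68 mm across, floor 4 mm thick, rim 15 mm above the bench. Origin: centre of the underside, on the bench; z up
- flask: clear conical flask, loose, 64 mm across at the foot and 105 mm tall; a bystander among the bottles and trays (other glassware further back is not meant). Origin: centre of the underside
- beaker: clear beaker, loose, 72 mm across and 92 mm tall; a bystander among the bottles and trays (other glassware further back is not meant). Origin: centre of the underside
Things that resemble listed ones, but are neither listed nor needed, are in the scene too. What is shaped like the bottle_medium but green or orange is not meant.

How it is judged:
By the outcome, as a careful person would: the job done as asked, in the order asked, and still so for the second after the job is handed in, with the robot touching nothing.
It also fails if it takes over 112 s, if anything falls off the work surface, if the arm or the gripper's body presses on something with over 40 N, if the wrist force passes 120 N, or if a joint passes its speed limit or range.

## Working session

There is one attempt and no reset: what is moved stays moved. The work goes in short steps, Python scripts to look and compute and a tool call to move; the robot and the scene stay as the last step left them, time stands still between calls to the robot, and variables do not carry over. Pictures are saved under pics/ and viewed, at most 14 in all, crops included, and the job is handed in when it is done.

Besides the shell and the picture viewer there is one more tool, called as name(argument=value, ...) on one line, values as JSON. apply_moves: Moves the arm, as the interface text tells. Shift numbers are shares of 40 mm and turn numbers shares of 0.12 rad, none past 1 either way. Its arguments: {"type":"object","properties":{"motion":{"type":"array"},"grip":{"type":"number"}},"required":["motion"]}

```bash
ls; mkdir -p pics; python3 - <<'E'
from rig import ctrl
import cv2
s=ctrl.sense();print(s['time_s'],s['eef_pos'],s['orientation'],s['opening'])
for n in('side','top'):
    c=ctrl.camera(n);cv2.imwrite(f'pics/{n}0.png',c['img']);print(n,c['mtx'],c['origin'],c['attitude'],[k for k in c])
E
```

```text
pics
0.0 [0.2560293  0.51457099 0.40382904] [[-8.95264636e-01  4.45533523e-01 -1.05464697e-03]
 [ 4.45534645e-01  8.95263655e-01 -1.36673688e-03]
 [ 3.35260006e-04 -1.69347296e-03 -9.99998510e-01]] 0.08824317212591246
side [[435.05020343   0.         276.88416574]
 [  0.         435.05020343 205.81307725]
 [  0.           0.           1.        ]] [-0.04004481 -1.05433494  0.55124529] [[ 0.895383    0.14759908 -0.42012355]
 [-0.44488596  0.33703293 -0.82975014]
 [ 0.01912511  0.92985123  0.36743831]] ['img', 'mtx', 'origin', 'attitude']
top [[403.52850094   0.         266.55771078]
 [  0.         403.52850094 214.46750583]
 [  0.           0.           1.        ]] [0.41547717 0.07589792 1.16188808] [[ 0.02200195  0.99627493 -0.08337975]
 [-0.99975567  0.02174803 -0.00395253]
 [-0.00212446  0.08344634  0.99651001]] ['img', 'mtx', 'origin', 'attitude']
```

View pics/top0.png

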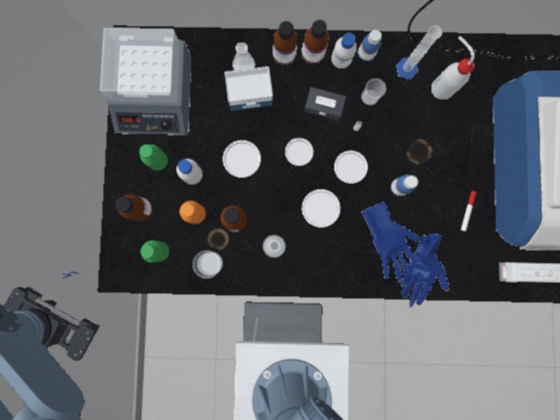

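View pics/side0.png

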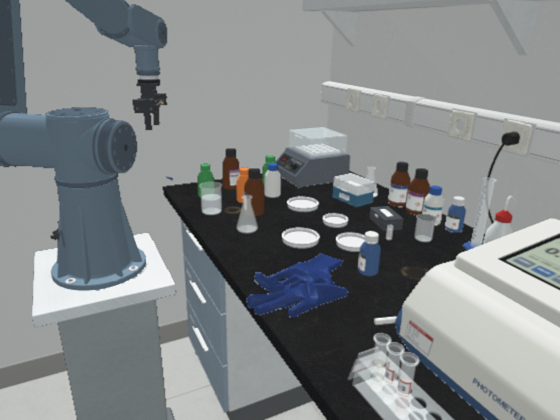

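The top view shows the brown bottles at (130,207) and (233,217), the medium bottle (white, blue cap) at (188,170) and the small blue one at (404,185). The large trays are at (241,159) and (321,208), the medium tray at (351,167) and the small tray at (299,152). The flask is at (274,245) and the beaker at (207,264). The side view confirms that everything is upright. Next I'll find the caps and rims.

```bash
cat > h.py <<'E'
import numpy as np,cv2
from rig import ctrl
def ray(c,u,v):
    m=c['mtx'];d=np.array([(u-m[0,2])/m[0,0],-(v-m[1,2])/m[1,1],-1.]);return np.array(c['origin']),np.array(c['attitude'])@d
def onz(c,u,v,z):
    o,d=ray(c,u,v);return o+d*(z-o[2])/d[2]
def blobs(c,mask,box,amin=15):
    x0,y0,x1,y1=box;m=np.zeros_like(mask);m[y0:y1,x0:x1]=mask[y0:y1,x0:x1]
    cs,_=cv2.findContours(m,cv2.RETR_EXTERNAL,cv2.CHAIN_APPROX_NONE)
    return [q for q in cs if cv2.contourArea(q)>amin]
E
python3 - <<'E'
from h import *
c=ctrl.camera('top');im=c['img'];hsv=cv2.cvtColor(im,cv2.COLOR_BGR2HSV)
w=cv2.inRange(hsv,(0,0,140),(180,60,255))
for n,b in dict(LA=(215,135,268,184),S=(280,134,317,169),M=(330,146,373,187),LB=(298,185,344,231)).items():
    q=max(blobs(c,w,b),key=cv2.contourArea);(x,y),ax,_=cv2.fitEllipse(cv2.convexHull(q));print(n,x,y,ax,onz(c,x,y,.015).round(4))
blue=cv2.inRange(hsv,(100,120,60),(130,255,255))
for q in blobs(c,blue,(172,152,206,188)): (x,y),r=cv2.minEnclosingCircle(q);print('medcap',x,y,r,onz(c,x,y,.114).round(4))
for q in blobs(c,w,(388,170,422,200),5): (x,y),r=cv2.minEnclosingCircle(q);print('smcap',x,y,r,onz(c,x,y,.101).round(4))
a=cv2.resize(im[185:265,105:255],None,fx=5,fy=5,interpolation=cv2.INTER_CUBIC)
a=np.clip(a.astype(float)*2,0,255).astype('u1');cv2.imwrite('pics/c1.png',a)
a=cv2.resize(im[140:230,380:430],None,fx=5,fy=5,interpolation=cv2.INTER_CUBIC)
b=cv2.resize(im[140:230,165:255],None,fx=5,fy=5,interpolation=cv2.INTER_CUBIC);cv2.imwrite('pics/c2.png',np.hstack([a,b]))
E
```

```text
LA 241.26443481445312 158.34580993652344 (37.16967010498047, 37.81094741821289) [0.6723 0.157  0.015 ]
S 298.6586608886719 151.3644256591797 (27.64437484741211, 28.131376266479492) [ 0.6964 -0.0083  0.015 ]
M 350.4302062988281 166.45846557617188 (32.465118408203125, 33.24618911743164) [ 0.6554 -0.158   0.015 ]
LB 320.5738830566406 207.7600860595703 (37.855491638183594, 38.33928298950195) [ 0.534  -0.0733  0.015 ]
medcap 183.8943634033203 165.7957763671875 7.4397687911987305 [0.627  0.3005 0.114 ]
smcap 397.5 186.5 7.648629188537598 [ 0.5862 -0.2654  0.101 ]
smcap 410.0967712402344 181.9516143798828 7.1738972663879395 [ 0.5991 -0.2989  0.101 ]
```

View pics/c1.png

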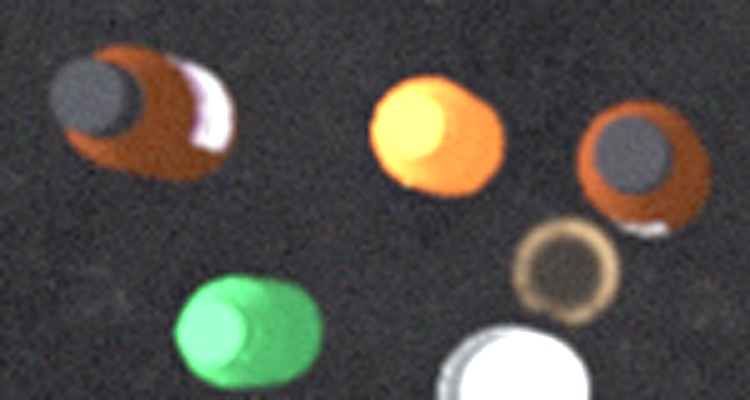

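View pics/c2.png

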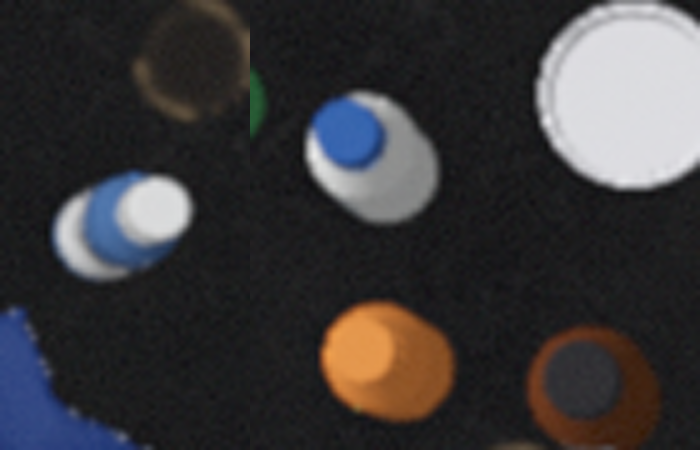

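The crops show the tall caps' top faces at crop (86,96) for A and (632,154) for B. The medium cap is at px (183.8,165.5) and the small cap at px (411,181).

```bash
python3 - <<'E'
from h import *
c=ctrl.camera('top')
for n,u,v,z in [('A',121.8,203.8,.15),('B',231,215.4,.15),('med',183.6,165.5,.118),('sm',411,181.1,.105),('orange',186.2,210,.118),('green2',146.5,251,.118),('flask',274,245,.1)]:
    print(n,onz(c,u,v,z).round(4))
E
```

```text
A [0.5192 0.4458 0.15  ]
B [0.4958 0.1693 0.15  ]
med [0.627  0.3005 0.118 ]
sm [ 0.6008 -0.2999  0.105 ]
orange [0.5099 0.2891 0.118 ]
green2 [0.4016 0.3874 0.118 ]
flask [0.4244 0.0588 0.1   ]
```

apply_moves(motion=[[-0.5,-0.5,0,0,0,-1],[-0.7,-0.7,0,0,0,-1],[-0.7,-0.7,0,0,0,-1],[-0.7,-0.7,0,0,0,-0.86]], grip=0.25)

```text
time_s: 0.53
eef_pos: [0.3256, 0.3898, 0.4045]
orientation: [[-1.0, 0.002, -0.001], [0.002, 1.0, -0.0], [0.001, -0.0, -1.0]]
ft_force: [1.0, -0.8, 0.3]
opening: 0.0662
finger_force: 0.0
```

apply_moves(motion=[[-0.8,0.23,0,0,0,0],[-0.8,0.23,0,0,0,0],[-0.8,0.23,0.2,0,0,0],[-0.8,0.23,0.3,0,0,0],[-0.8,0.23,0.5,0,0,0],[-0.8,0.23,0.5,0,0,0],[0,0,0,0,0,0],[0,0,0,0,0,0],[0,0,0,0,0,0]])

```text
time_s: 1.28
eef_pos: [0.5184, 0.4442, 0.3444]
orientation: [[-1.0, 0.01, -0.001], [0.01, 1.0, -0.0], [0.001, -0.0, -1.0]]
ft_force: [-0.3, 0.1, 0.7]
opening: 0.0662
finger_force: 0.0
```

apply_moves(motion=[[0,0.04,0.4,0,0,0],[0,0,0.4,0,0,0],[0,0,0.4,0,0,0],[0,0,0.25,0,0,0],[0,0,0,0,0,0],[0,0,0,0,0,0]])

```text
time_s: 1.78
eef_pos: [0.5181, 0.4461, 0.2882]
orientation: [[-1.0, 0.009, 0.001], [0.009, 1.0, 0.001], [-0.001, 0.001, -1.0]]
ft_force: [-0.5, 0.9, 1.3]
opening: 0.0665
finger_force: 0.0
```

apply_moves(motion=[[0,0,0,0,0,0],[0,0,0,0,0,0],[0,0,0,0,0,0],[0,0,0,0,0,0],[0,0,0,0,0,0],[0,0,0,0,0,0],[0,0,0,0,0,0],[0,0,0,0,0,0]], grip=1)

```text
time_s: 2.45
eef_pos: [0.519, 0.4459, 0.2875]
orientation: [[-1.0, 0.01, 0.001], [0.01, 1.0, 0.0], [-0.001, 0.0, -1.0]]
ft_force: [-0.6, -1.0, 5.2]
opening: 0.0391
finger_force: 30.0
```

apply_moves(motion=[[0,0,-0.15,0,0,0],[0,0,-0.3,0,0,0],[0,0,-0.45,0,0,0],[0,0,-0.5,0,0,0],[0,0,-0.5,0,0,0],[0,0,-0.5,0,0,0],[0,0,-0.5,0,0,0],[0,0,-0.45,0,0,0],[0,0,-0.3,0,0,0],[0,0,-0.1,0,0,0]])

```text
time_s: 3.28
eef_pos: [0.5188, 0.446, 0.4395]
orientation: [[-1.0, 0.01, 0.003], [0.01, 1.0, 0.002], [-0.003, 0.002, -1.0]]
ft_force: [-0.2, -0.2, -1.4]
opening: 0.0392
finger_force: 30.0
```

apply_moves(motion=[[-0.08,-0.15,0,0,0,0],[-0.16,-0.3,0,0,0,0],[-0.24,-0.45,0,0,0,0],[-0.3,-0.57,0,0,0,0],[-0.3,-0.57,0,0,0,0],[-0.3,-0.57,0,0,0,0],[-0.3,-0.57,0,0,0,0],[-0.3,-0.57,0,0,0,0],[-0.3,-0.57,0,0,0,0],[-0.3,-0.57,0,0,0,0],[-0.3,-0.57,0,0,0,0],[-0.3,-0.57,0,0,0,0]])

```text
time_s: 4.28
eef_pos: [0.6438, 0.2007, 0.4345]
orientation: [[-1.0, 0.011, -0.003], [0.011, 1.0, -0.001], [0.003, -0.001, -1.0]]
ft_force: [0.0, 0.2, -3.6]
opening: 0.0393
finger_force: 30.0
```

apply_moves(motion=[[-0.3,-0.57,0,0,0,0],[-0.24,-0.4,0,0,0,0],[-0.15,-0.25,0,0,0,0],[-0.1,-0.1,0,0,0,0],[0,0,0,0,0,0],[0,0,0,0,0,0]])

```text
time_s: 4.78
eef_pos: [0.6743, 0.1505, 0.436]
orientation: [[-1.0, 0.01, -0.001], [0.01, 1.0, 0.0], [0.001, 0.0, -1.0]]
ft_force: [-0.2, -0.8, -3.3]
opening: 0.0392
finger_force: 30.0
```

apply_moves(motion=[[0.05,0.16,0.15,0,0,0],[0,0,0.3,0,0,0],[0,0,0.45,0,0,0],[0,0,0.5,0,0,0],[0,0,0.5,0,0,0],[0,0,0.5,0,0,0],[0,0,0.4,0,0,0],[0,0,0.25,0,0,0],[0,0,0.1,0,0,0],[0,0,0,0,0,0],[0,0,0,0,0,0]])

```text
time_s: 5.7
eef_pos: [0.6727, 0.1571, 0.3113]
orientation: [[-1.0, 0.009, 0.001], [0.009, 1.0, 0.0], [-0.001, 0.0, -1.0]]
ft_force: [0.5, -0.1, -2.4]
opening: 0.0394
finger_force: 30.0
```

```bash
python3 - <<'E'
from h import *
s=ctrl.sense();print(s['eef_pos'],s['qpos'])
c=ctrl.camera('side');cv2.imwrite('pics/s1.png',cv2.resize(c['img'][120:320,180:440],None,fx=3,fy=3,interpolation=cv2.INTER_CUBIC))
E
```

```text
[0.67269692 0.15711759 0.31131737] [ 5.80899766e-02  5.16282735e-01  1.36304097e+00 -1.73615505e-05
  1.26142587e+00 -1.50320814e+00]
```

View pics/s1.png

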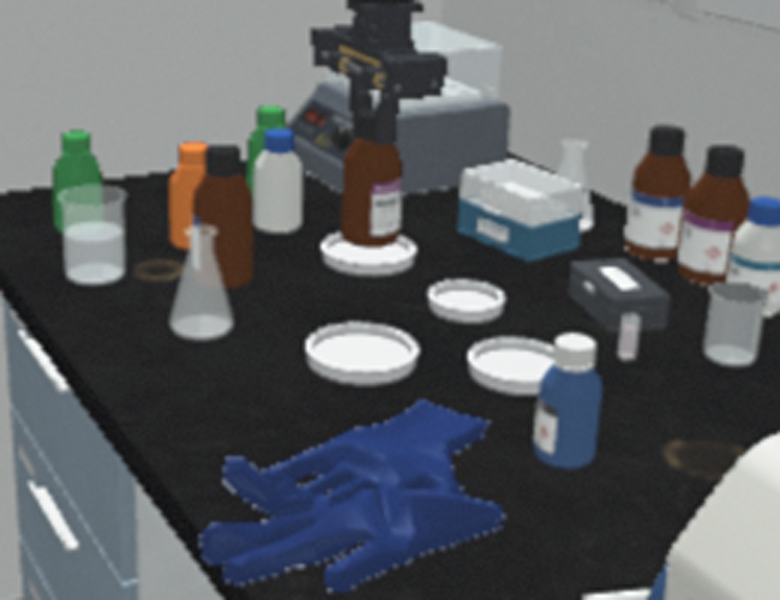

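The bottle hangs upright just over the far large tray (crop ~(370,245)). I'll lower it slowly.

apply_moves(motion=[[0,0,0.1,0,0,0],[0,0,0.1,0,0,0],[0,0,0.1,0,0,0],[0,0,0.07,0,0,0],[0,0,0.04,0,0,0],[0,0,0.03,0,0,0],[0,0,0.03,0,0,0],[0,0,0,0,0,0],[0,0,0,0,0,0]])

```text
time_s: 6.5
eef_pos: [0.6726, 0.1567, 0.292]
orientation: [[-1.0, 0.01, 0.0], [0.01, 1.0, 0.0], [-0.0, 0.0, -1.0]]
ft_force: [-0.3, 0.1, -3.3]
opening: 0.0395
finger_force: 30.0
```

Not yet in contact.

apply_moves(motion=[[0,0,0.03,0,0,0],[0,0,0.03,0,0,0],[0,0,0,0,0,0],[0,0,0,0,0,0]])

```text
time_s: 6.83
eef_pos: [0.6733, 0.1567, 0.2916]
orientation: [[-1.0, 0.01, 0.003], [0.01, 1.0, 0.0], [-0.003, 0.0, -1.0]]
ft_force: [-1.7, -0.7, 5.8]
opening: 0.0393
finger_force: 30.0
```

apply_moves(motion=[[0,0,0,0,0,0],[0,0,0,0,0,0],[0,0,0,0,0,0],[0,0,0,0,0,0],[0,0,0,0,0,0]], grip=0.25)

```text
time_s: 7.25
eef_pos: [0.6725, 0.1567, 0.2893]
orientation: [[-1.0, 0.01, -0.0], [0.01, 1.0, -0.0], [0.0, -0.0, -1.0]]
ft_force: [0.4, 0.5, 0.3]
opening: 0.0661
finger_force: 0.0
```

apply_moves(motion=[[0,0,-0.2,0,0,0],[0,0,-0.4,0,0,0],[0,0,-0.6,0,0,0],[0,0,-0.6,0,0,0],[0,0,0,0,0,0],[0,0,0,0,0,0]])

```text
time_s: 7.75
eef_pos: [0.6731, 0.1567, 0.3641]
orientation: [[-1.0, 0.01, 0.004], [0.01, 1.0, 0.0], [-0.004, 0.0, -1.0]]
ft_force: [0.2, 0.7, -0.7]
opening: 0.0663
finger_force: 0.0
```

apply_moves(motion=[[0.5,0.05,0,0,0,0],[0.8,0.05,0,0,0,0],[0.8,0.05,0,0,0,0],[0.8,0.05,0,0,0,0],[0.8,0.05,0.1,0,0,0],[0.5,0.02,0.15,0,0,0],[0.23,0,0.2,0,0,0],[0,0,0,0,0,0],[0,0,0,0,0,0]])

```text
time_s: 8.5
eef_pos: [0.495, 0.1693, 0.3426]
orientation: [[-1.0, 0.01, -0.002], [0.01, 1.0, -0.0], [0.002, -0.0, -1.0]]
ft_force: [0.3, 0.4, 0.1]
opening: 0.0665
finger_force: 0.0
```

apply_moves(motion=[[0,0,0.4,0,0,0],[0,0,0.4,0,0,0],[0,0,0.4,0,0,0],[0,0,0.2,0,0,0],[0,0,0,0,0,0],[0,0,0,0,0,0]])

```text
time_s: 9.0
eef_pos: [0.4961, 0.1691, 0.2875]
orientation: [[-1.0, 0.01, -0.001], [0.01, 1.0, -0.0], [0.001, -0.0, -1.0]]
ft_force: [0.6, 0.6, -0.5]
opening: 0.0662
finger_force: 0.0
```

apply_moves(motion=[[0,0,0,0,0,0],[0,0,0,0,0,0],[0,0,0,0,0,0],[0,0,0,0,0,0],[0,0,0,0,0,0],[0,0,0,0,0,0],[0,0,0,0,0,0],[0,0,0,0,0,0]], grip=1)

```text
time_s: 9.67
eef_pos: [0.4958, 0.1694, 0.2882]
orientation: [[-1.0, 0.01, 0.001], [0.01, 1.0, 0.0], [-0.001, 0.0, -1.0]]
ft_force: [0.6, 1.5, 3.9]
opening: 0.0392
finger_force: 30.0
```

apply_moves(motion=[[0,0,-0.15,0,0,0],[0,0,-0.3,0,0,0],[0,0,-0.45,0,0,0],[0,0,-0.5,0,0,0],[0,0,-0.5,0,0,0],[0,0,-0.5,0,0,0],[0,0,-0.5,0,0,0],[0,0,-0.4,0,0,0],[0,0,-0.15,0,0,0],[0,0,0,0,0,0]])

```text
time_s: 10.5
eef_pos: [0.4956, 0.1692, 0.4272]
orientation: [[-1.0, 0.01, 0.003], [0.01, 1.0, 0.0], [-0.003, 0.0, -1.0]]
ft_force: [-0.2, 1.0, -4.9]
opening: 0.0395
finger_force: 30.0
```

apply_moves(motion=[[-0.03,-0.2,0,0,0,0],[-0.07,-0.4,0,0,0,0],[-0.1,-0.6,0,0,0,0],[-0.11,-0.65,0,0,0,0],[-0.11,-0.65,0,0,0,0],[-0.11,-0.65,0,0,0,0],[-0.11,-0.65,0,0,0,0],[-0.11,-0.65,0,0,0,0],[-0.11,-0.65,0,0,0,0],[-0.08,-0.5,0,0,0,0],[-0.05,-0.3,0,0,0,0],[-0.03,-0.16,0,0,0,0]])

```text
time_s: 11.5
eef_pos: [0.5335, -0.0754, 0.4239]
orientation: [[-1.0, 0.012, -0.003], [0.012, 1.0, 0.001], [0.003, 0.001, -1.0]]
ft_force: [-0.3, 0.6, -4.4]
opening: 0.0394
finger_force: 30.0
```

apply_moves(motion=[[0,0,0.15,0,0,0],[0,0,0.3,0,0,0],[0,0,0.45,0,0,0],[0,0,0.5,0,0,0],[0,0,0.5,0,0,0],[0,0,0.4,0,0,0],[0,0,0.3,0,0,0],[0,0,0.2,0,0,0],[0,0,0.1,0,0,0],[0,0,0,0,0,0],[0,0,0,0,0,0]])

```text
time_s: 12.42
eef_pos: [0.5341, -0.0734, 0.31]
orientation: [[-1.0, 0.01, 0.001], [0.01, 1.0, -0.0], [-0.001, -0.0, -1.0]]
ft_force: [-0.2, -0.8, -3.9]
opening: 0.0392
finger_force: 30.0
```

Need about 18 mm more (0.45).

apply_moves(motion=[[0,0,0.1,0,0,0],[0,0,0.1,0,0,0],[0,0,0.08,0,0,0],[0,0,0.05,0,0,0],[0,0,0.04,0,0,0],[0,0,0.03,0,0,0],[0,0,0.03,0,0,0],[0,0,0.02,0,0,0],[0,0,0,0,0,0],[0,0,0,0,0,0]])

```text
time_s: 13.25
eef_pos: [0.5342, -0.0736, 0.2922]
orientation: [[-1.0, 0.01, 0.001], [0.01, 1.0, -0.0], [-0.001, -0.0, -1.0]]
ft_force: [0.3, 1.6, 0.5]
opening: 0.0395
finger_force: 30.0
```

apply_moves(motion=[[0,0,0.02,0,0,0],[0,0,0,0,0,0],[0,0,0,0,0,0]])

```text
time_s: 13.5
eef_pos: [0.5345, -0.0736, 0.2922]
orientation: [[-1.0, 0.01, 0.002], [0.01, 1.0, -0.001], [-0.002, -0.001, -1.0]]
ft_force: [-1.0, 1.2, 5.7]
opening: 0.0393
finger_force: 30.0
```

apply_moves(motion=[[0,0,0,0,0,0],[0,0,0,0,0,0],[0,0,0,0,0,0],[0,0,0,0,0,0],[0,0,0,0,0,0]], grip=0.25)

```text
time_s: 13.92
eef_pos: [0.5338, -0.0736, 0.2906]
orientation: [[-1.0, 0.01, -0.0], [0.01, 1.0, 0.0], [0.0, 0.0, -1.0]]
ft_force: [-0.5, 0.2, 0.1]
opening: 0.0656
finger_force: 0.0
```

apply_moves(motion=[[0,0,-0.2,0,0,0],[0,0,-0.4,0,0,0],[0,0,-0.6,0,0,0],[0,0,-0.6,0,0,0],[0,0,0,0,0,0],[0,0,0,0,0,0]])

```text
time_s: 14.42
eef_pos: [0.5344, -0.0737, 0.3648]
orientation: [[-1.0, 0.01, 0.004], [0.01, 1.0, -0.001], [-0.004, -0.001, -1.0]]
ft_force: [-0.4, -0.4, -0.8]
opening: 0.0662
finger_force: 0.0
```

apply_moves(motion=[[-0.1,0.4,0,0,0,0],[-0.18,0.7,0,0,0,0],[-0.21,0.9,0,0,0,0],[-0.21,0.9,0,0,0,0],[-0.21,0.9,0,0,0,0],[-0.21,0.9,0,0,0,0],[-0.21,0.9,0,0,0,0],[-0.21,0.9,0,0,0,0],[-0.21,0.9,0,0,0,0],[-0.19,0.8,0,0,0,0],[-0.16,0.65,0,0,0,0],[-0.12,0.5,0,0,0,0]])

```text
time_s: 15.42
eef_pos: [0.626, 0.302, 0.3607]
orientation: [[-1.0, 0.008, -0.003], [0.008, 1.0, -0.0], [0.003, -0.0, -1.0]]
ft_force: [-0.0, 0.3, -0.3]
opening: 0.0663
finger_force: 0.0
```

apply_moves(motion=[[0,0,0.3,0,0,0],[0,0,0.5,0,0,0],[0,0,0.4,0,0,0],[0,0,0,0,0,0],[0,0,0,0,0,0]])

```text
time_s: 15.83
eef_pos: [0.6256, 0.2986, 0.3121]
orientation: [[-1.0, 0.011, -0.005], [0.011, 1.0, -0.002], [0.005, -0.002, -1.0]]
ft_force: [-0.1, 0.2, 0.1]
opening: 0.0658
finger_force: 0.0
```

Down 53 mm (1.33).

apply_moves(motion=[[-0.03,0.05,0.35,0,0,0],[0,0,0.4,0,0,0],[0,0,0.35,0,0,0],[0,0,0.22,0,0,0],[0,0,0,0,0,0],[0,0,0,0,0,0]])

```text
time_s: 16.33
eef_pos: [0.6276, 0.3014, 0.2614]
orientation: [[-1.0, 0.01, -0.001], [0.01, 1.0, -0.0], [0.001, -0.0, -1.0]]
ft_force: [0.5, 0.1, 0.6]
opening: 0.0658
finger_force: 0.0
```

apply_moves(motion=[[0,0,0,0,0,0],[0,0,0,0,0,0],[0,0,0,0,0,0],[0,0,0,0,0,0],[0,0,0,0,0,0],[0,0,0,0,0,0],[0,0,0,0,0,0],[0,0,0,0,0,0]], grip=1)

```text
time_s: 17.0
eef_pos: [0.6278, 0.3016, 0.2625]
orientation: [[-1.0, 0.01, 0.001], [0.01, 1.0, 0.0], [-0.001, 0.0, -1.0]]
ft_force: [-0.4, -0.6, 3.6]
opening: 0.0351
finger_force: 30.0
```

apply_moves(motion=[[0,0,-0.15,0,0,0],[0,0,-0.3,0,0,0],[0,0,-0.45,0,0,0],[0,0,-0.55,0,0,0],[0,0,-0.55,0,0,0],[0,0,-0.55,0,0,0],[0,0,-0.55,0,0,0],[0,0,-0.55,0,0,0],[0,0,-0.45,0,0,0],[0,0,-0.3,0,0,0],[0,0,-0.15,0,0,0],[0,0,0,0,0,0]])

```text
time_s: 18.0
eef_pos: [0.6277, 0.3016, 0.4457]
orientation: [[-1.0, 0.01, 0.002], [0.01, 1.0, 0.001], [-0.002, 0.001, -1.0]]
ft_force: [0.3, 1.2, -3.0]
opening: 0.0357
finger_force: 30.0
```

apply_moves(motion=[[0,-0.2,0,0,0,0],[0,-0.4,0,0,0,0],[-0.05,-0.6,0,0,0,0],[-0.05,-0.65,0,0,0,0],[-0.05,-0.65,0,0,0,0],[-0.05,-0.65,0,0,0,0],[-0.05,-0.65,0,0,0,0],[-0.05,-0.65,0,0,0,0],[-0.05,-0.65,0,0,0,0],[-0.05,-0.65,0,0,0,0],[-0.05,-0.65,0,0,0,0],[-0.05,-0.65,0,0,0,0]])

```text
time_s: 19.0
eef_pos: [0.644, 0.0167, 0.4422]
orientation: [[-1.0, 0.011, -0.003], [0.011, 1.0, -0.0], [0.003, -0.0, -1.0]]
ft_force: [0.6, 0.2, -2.2]
opening: 0.0354
finger_force: 30.0
```

apply_moves(motion=[[-0.05,-0.65,0,0,0,0],[-0.05,-0.65,0,0,0,0],[-0.05,-0.65,0,0,0,0],[-0.05,-0.65,0,0,0,0],[-0.05,-0.65,0,0,0,0],[-0.05,-0.5,0,0,0,0],[0,-0.4,0,0,0,0],[0,-0.2,0,0,0,0],[0,-0.08,0,0,0,0],[0,0,0,0,0,0]])

```text
time_s: 19.83
eef_pos: [0.6547, -0.1585, 0.4433]
orientation: [[-1.0, 0.011, -0.001], [0.011, 1.0, 0.001], [0.001, 0.001, -1.0]]
ft_force: [0.4, 0.0, -2.4]
opening: 0.035
finger_force: 30.0
```

Down to about .280 first (0.163 = 4.08).

apply_moves(motion=[[-0.02,0.01,0.15,0,0,0],[0,0,0.3,0,0,0],[0,0,0.45,0,0,0],[0,0,0.5,0,0,0],[0,0,0.5,0,0,0],[0,0,0.5,0,0,0],[0,0,0.5,0,0,0],[0,0,0.5,0,0,0],[0,0,0.4,0,0,0],[0,0,0.2,0,0,0],[0,0,0.05,0,0,0],[0,0,0,0,0,0]])

```text
time_s: 20.83
eef_pos: [0.6557, -0.1568, 0.2811]
orientation: [[-1.0, 0.009, -0.001], [0.009, 1.0, 0.001], [0.001, 0.001, -1.0]]
ft_force: [1.0, 0.7, -2.3]
opening: 0.0353
finger_force: 30.0
```

```bash
python3 - <<'E'
from h import *
s=ctrl.sense();print(s['eef_pos'])
c=ctrl.camera('side');cv2.imwrite('pics/s2.png',cv2.resize(c['img'][120:320,180:440],None,fx=3,fy=3,interpolation=cv2.INTER_CUBIC))
E
```

```text
[ 0.65570262 -0.15676765  0.28109409]
```

View pics/s2.png

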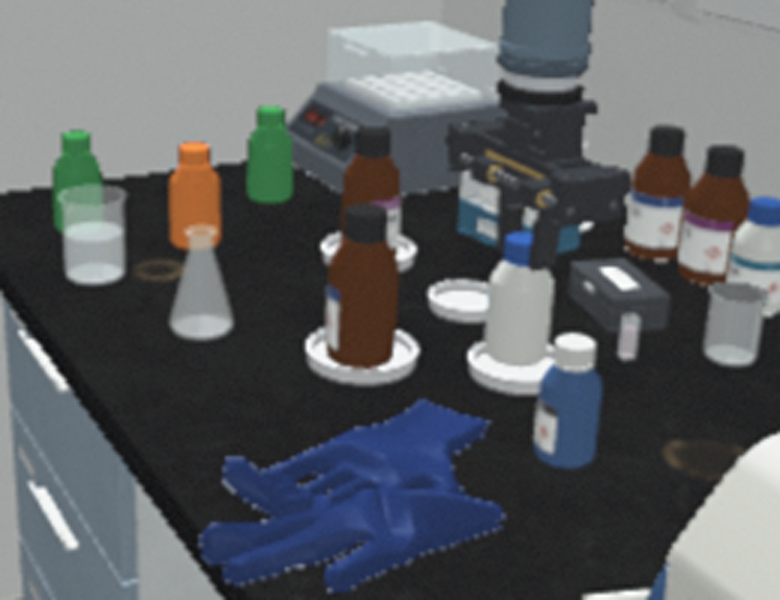

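Both tall bottles stand in their trays. The medium bottle is upright and centred over its tray (crop ~(518,360)), so I'll lower it.

apply_moves(motion=[[0,0,0.1,0,0,0],[0,0,0.1,0,0,0],[0,0,0.06,0,0,0],[0,0,0.04,0,0,0],[0,0,0.03,0,0,0],[0,0,0.03,0,0,0],[0,0,0.02,0,0,0],[0,0,0,0,0,0],[0,0,0,0,0,0]])

```text
time_s: 21.63
eef_pos: [0.6558, -0.1576, 0.2668]
orientation: [[-1.0, 0.01, 0.0], [0.01, 1.0, -0.0], [-0.0, -0.0, -1.0]]
ft_force: [0.3, -0.6, -2.0]
opening: 0.0356
finger_force: 30.0
```

apply_moves(motion=[[0,0,0.03,0,0,0],[0,0,0.02,0,0,0],[0,0,0,0,0,0],[0,0,0,0,0,0]])

```text
time_s: 21.97
eef_pos: [0.6564, -0.1578, 0.2665]
orientation: [[-1.0, 0.01, 0.002], [0.01, 1.0, -0.001], [-0.002, -0.001, -1.0]]
ft_force: [-2.8, 0.6, 5.1]
opening: 0.0354
finger_force: 30.0
```

Contact. I'll release it and retreat.

apply_moves(motion=[[0,0,0,0,0,0],[0,0,0,0,0,0],[0,0,0,0,0,0],[0,0,0,0,0,0],[0,0,0,0,0,0]], grip=0.25)

```text
time_s: 22.38
eef_pos: [0.6558, -0.1576, 0.2645]
orientation: [[-1.0, 0.01, -0.0], [0.01, 1.0, 0.0], [0.0, 0.0, -1.0]]
ft_force: [-0.7, 0.7, -0.6]
opening: 0.0653
finger_force: 0.0
```

apply_moves(motion=[[0,0,-0.2,0,0,0],[0,0,-0.4,0,0,0],[0,0,-0.6,0,0,0],[0,0,-0.6,0,0,0],[0,0,0,0,0,0],[0,0,0,0,0,0]])

```text
time_s: 22.88
eef_pos: [0.6564, -0.1578, 0.3392]
orientation: [[-1.0, 0.01, 0.004], [0.01, 1.0, -0.002], [-0.004, -0.002, -1.0]]
ft_force: [-0.3, 0.3, 0.5]
opening: 0.0663
finger_force: 0.0
```

apply_moves(motion=[[0.2,-0.5,0,0,0,0],[0.3,-0.8,0,0,0,0],[0.3,-0.8,0.1,0,0,0],[0.3,-0.8,0.3,0,0,0],[0.25,-0.67,0.3,0,0,0],[0,0,0.3,0,0,0],[0,0,0,0,0,0],[0,0,0,0,0,0]])

```text
time_s: 23.55
eef_pos: [0.5998, -0.2991, 0.2947]
orientation: [[-1.0, 0.011, -0.003], [0.011, 1.0, 0.003], [0.003, 0.003, -1.0]]
ft_force: [-0.8, 0.1, 0.9]
opening: 0.0659
finger_force: 0.0
```

apply_moves(motion=[[0,0,0.3,0,0,0],[0,0,0.4,0,0,0],[0,0,0.3,0,0,0],[0,0,0.16,0,0,0],[0,0,0,0,0,0],[0,0,0,0,0,0]])

```text
time_s: 24.05
eef_pos: [0.6006, -0.2992, 0.25]
orientation: [[-1.0, 0.009, -0.001], [0.009, 1.0, 0.0], [0.001, 0.0, -1.0]]
ft_force: [0.3, -0.9, 0.7]
opening: 0.0659
finger_force: 0.0
```

apply_moves(motion=[[0,0,0,0,0,0],[0,0,0,0,0,0],[0,0,0,0,0,0],[0,0,0,0,0,0],[0,0,0,0,0,0],[0,0,0,0,0,0],[0,0,0,0,0,0],[0,0,0,0,0,0]], grip=1)

```text
time_s: 24.72
eef_pos: [0.6005, -0.3, 0.2507]
orientation: [[-1.0, 0.01, 0.001], [0.01, 1.0, -0.0], [-0.001, -0.0, -1.0]]
ft_force: [0.2, -1.3, 1.9]
opening: 0.0314
finger_force: 30.0
```

apply_moves(motion=[[0,0,-0.15,0,0,0],[0,0,-0.3,0,0,0],[0,0,-0.45,0,0,0],[0,0,-0.5,0,0,0],[0,0,-0.5,0,0,0],[0,0,-0.5,0,0,0],[0,0,-0.5,0,0,0],[0,0,-0.45,0,0,0],[0,0,-0.3,0,0,0],[0,0,-0.1,0,0,0],[0,0,0,0,0,0]])

```text
time_s: 25.63
eef_pos: [0.6005, -0.2999, 0.4019]
orientation: [[-1.0, 0.01, 0.002], [0.01, 1.0, -0.001], [-0.002, -0.001, -1.0]]
ft_force: [-0.2, 0.1, -1.2]
opening: 0.0316
finger_force: 30.0
```

apply_moves(motion=[[-0.06,0.2,0,0,0,0],[-0.13,0.4,0,0,0,0],[-0.2,0.6,0,0,0,0],[-0.2,0.65,0,0,0,0],[-0.2,0.65,0,0,0,0],[-0.2,0.65,0,0,0,0],[-0.2,0.65,0,0,0,0],[-0.2,0.65,0,0,0,0],[-0.2,0.65,0,0,0,0],[-0.2,0.65,0,0,0,0],[-0.2,0.65,0,0,0,0],[-0.2,0.5,0,0,0,0]])

```text
time_s: 26.63
eef_pos: [0.6906, -0.0207, 0.3986]
orientation: [[-1.0, 0.008, -0.003], [0.008, 1.0, 0.002], [0.003, 0.002, -1.0]]
ft_force: [0.9, 0.7, -1.5]
opening: 0.0312
finger_force: 30.0
```

apply_moves(motion=[[-0.1,0.25,0,0,0,0],[-0.04,0.16,0,0,0,0],[0,0,0.2,0,0,0],[0,0,0.4,0,0,0],[0,0,0.5,0,0,0],[0,0,0.5,0,0,0],[0,0,0.4,0,0,0],[0,0,0.3,0,0,0],[0,0,0.2,0,0,0],[0,0,0.1,0,0,0],[0,0,0,0,0,0],[0,0,0,0,0,0]])

```text
time_s: 27.63
eef_pos: [0.6968, -0.0087, 0.297]
orientation: [[-1.0, 0.01, 0.001], [0.01, 1.0, -0.0], [-0.001, -0.0, -1.0]]
ft_force: [0.4, -0.4, -1.9]
opening: 0.0311
finger_force: 30.0
```

apply_moves(motion=[[0,0.02,0.15,0,0,0],[0,0,0.25,0,0,0],[0,0,0.2,0,0,0],[0,0,0.12,0,0,0],[0,0,0.1,0,0,0],[0,0,0.06,0,0,0],[0,0,0.05,0,0,0],[0,0,0.03,0,0,0],[0,0,0.03,0,0,0],[0,0,0.02,0,0,0],[0,0,0,0,0,0],[0,0,0,0,0,0]])

```text
time_s: 28.63
eef_pos: [0.6966, -0.0076, 0.2561]
orientation: [[-1.0, 0.01, 0.0], [0.01, 1.0, -0.0], [-0.0, -0.0, -1.0]]
ft_force: [-0.3, -0.8, -1.7]
opening: 0.0313
finger_force: 30.0
```

apply_moves(motion=[[0,0,0.03,0,0,0],[0,0,0.03,0,0,0],[0,0,0,0,0,0],[0,0,0,0,0,0]])

```text
time_s: 28.97
eef_pos: [0.697, -0.0077, 0.2547]
orientation: [[-1.0, 0.01, 0.002], [0.01, 1.0, -0.0], [-0.002, -0.0, -1.0]]
ft_force: [0.4, -0.5, 4.7]
opening: 0.0312
finger_force: 30.0
```

apply_moves(motion=[[0,0,0,0,0,0],[0,0,0,0,0,0],[0,0,0,0,0,0],[0,0,0,0,0,0],[0,0,0,0,0,0]], grip=0.25)

```text
time_s: 29.38
eef_pos: [0.6964, -0.0075, 0.2531]
orientation: [[-1.0, 0.01, -0.001], [0.01, 1.0, 0.0], [0.001, 0.0, -1.0]]
ft_force: [0.1, 0.1, 0.5]
opening: 0.0625
finger_force: 0.0
```

apply_moves(motion=[[0,0,-0.2,0,0,0],[0,0,-0.4,0,0,0],[0,0,-0.6,0,0,0],[0,0,-0.8,0,0,0],[0,0,-0.8,0,0,0],[0,0,-0.8,0,0,0],[0,0,-0.5,0,0,0],[0.7,0,0,0,0,0],[0.7,0,0,0,0,0],[0.7,0,0,0,0,0],[0.7,0,0,0,0,0],[0.7,0,0,0,0,0]])

```text
time_s: 30.38
eef_pos: [0.5551, -0.0061, 0.4181]
orientation: [[-1.0, 0.01, 0.001], [0.01, 1.0, -0.0], [-0.001, -0.0, -1.0]]
ft_force: [-0.6, -0.0, 1.4]
opening: 0.0659
finger_force: 0.0
```

apply_moves(motion=[[0.7,0,0,0,0,0],[0.7,0,0,0,0,0],[0.6,0,0,0,0,0],[0.4,0,0,0,0,0],[0,0,0,0,0,0],[0,0,0,0,0,0]])

```text
time_s: 30.88
eef_pos: [0.4604, -0.0052, 0.4185]
orientation: [[-1.0, 0.01, 0.002], [0.01, 1.0, -0.001], [-0.002, -0.001, -1.0]]
ft_force: [0.6, 0.0, 0.1]
opening: 0.0655
finger_force: 0.0
```

```bash
python3 - <<'E'
from h import *
s=ctrl.sense();print(s['eef_pos'])
a=ctrl.camera('side')['img'][120:320,180:440];b=ctrl.camera('top')['img'][110:310,100:440]
r=lambda x:cv2.resize(x,None,fx=1.45,fy=1.45,interpolation=cv2.INTER_CUBIC)
p=np.zeros((290+290,493,3),'u1');A=r(a);B=r(b);p[:A.shape[0],:A.shape[1]]=A;p[290:290+B.shape[0],:B.shape[1]]=B;cv2.imwrite('pics/f.png',p)
E
```

```text
[ 0.4604104  -0.00521034  0.41851431]
```

View pics/f.png

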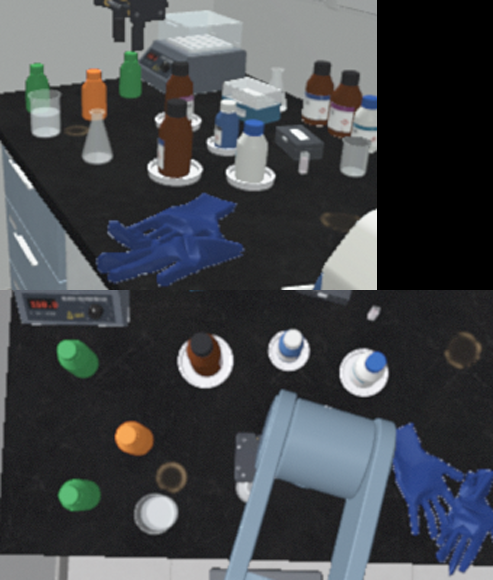

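All four bottles stand upright in their own trays (in the side view at (180,90), (175,140), (228,125) and (250,155)). The flask (97,137) and beaker (45,115) haven't moved.

```bash
python3 -c "
from rig import ctrl
print(ctrl.job_done())"
```

```text
the job is handed in; nothing more can be done
None
```

I placed all four bottles upright in their matching trays, left the flask and beaker where they were, and handed the job in at about 31 s of the 112 s allowed; the hand-in returned no verdict.

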